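# Close up the specimen box and fish the spanner out of its tool well

## Robot

A 7-joint arm with a two-finger parallel gripper is mounted at the origin on a cart in front of the work surface, level with it; the furniture and walls round the work are solid. World frame = base frame: x ahead of the robot, y to its left, z up, the work surface at z = 0. Lengths are in m, angles in rad, forces in N, time in s.
With the tool pointing down it reaches from about 0.425 to 0.875 m from the base axis. Payload 8.4 kg.
Tool frame: the origin (TCP) lies at the very end of the fingers, on their centre line; the grasp point (between the pads) lies hold_point_z behind it (hold_point_z is the distance from the TCP to the grasp point, in m); z points along the fingers, y is the line along which they close (so a half turn about z gives the same grasp; the last joint's range is limited). The gripper opens to 85 mm and grips with 20 to 120 N. Pads are 22 mm wide; open, the fingers measure 114 mm over their backs; the gripper's body (76 mm by 85 mm) begins 54 mm behind the grasp point. The pads swing forward as they close: fully open they stand 13 mm farther back than shut.
Start: joints at [1.155, 0.333, 0.04, 1.465, -0.013, 1.343, -0.059], TCP at [0.202, -0.618, 0.231] pointing down, gripper open.
Joint ranges: [-2.58, 2.58], [-0.38, 2.09], [-1.3, 1.39], [0.25, 2.4], [-1.5, 4.64], [0.08, 2.09], [-2.65, 2.65]. Speed limits (rad/s): [2.22, 2.22, 2.79, 2.79, 3.14, 3.14, 3.14].

## Interface

Orientations are given as a rotation vector (axis times angle).
In Python, from plant import state, capture, close_job, hold_point_z gives the robot as it stands. The module is installed in compiled form; this text tells all that it offers.
- The arm moves only by the tool carry_out, never from a script. Its argument "series" is a list of rows, each an object of numbers: "gripper": the opening, from 0 (shut) to 1 (fully open); "tx", "ty", "tz": the shift along the tool's x, y, z scaled (see below); "rx", "ry", "rz": the turn, a rotation vector about the tool's x, y, z scaled (see below). A call has 1 to 10 rows; each row shifts and turns the commanded pose from where the row before left it, along the tool's axes as they then stand; what a row does not reach is not made up. The controller multiplies each number of a shift by 20 mm and each number of a turn by 6 degrees. A row lasts 1/10 s, in which the tool goes at most 50 mm and 8.59 degrees, less where a joint would pass 70% of its speed; a pose out of reach is approached as far as the arm can. A call with a number of a shift or a turn outside -1 to 1 is refused whole. A call with a gripper value outside its range is refused whole. The fingers move at their own pace and stop on an object; the grip force is fixed at half the most. Time passes only in rows, so rows that do not move let the fingers close. It gives the time, the measured TCP pose, the force, the opening and the grip force at its end, in the units of the state.
- state(): the state, without advancing time (a new reading comes with each control period).
- capture(name): name is "scene" or "top" or "wrist"; returns a dict with "pixels" (480x640x3 uint8, blue, green, red), "depth" (480x640 float32, m along the optical axis (not along the pixel's ray), 0 where there is no reading), "K" (3x3 intrinsics, pixels), "R" (3x3) and "t" (3): a world point X has camera coordinates R X + t. Camera axes: x right, y down, z forward; pixel columns grow to the right and rows downward; lengths in m; the calibration is good to about 2 mm. A picture is of the moment at which its call begins.
- close_job(): hands the job in; it is judged then, once.
The state is a dict: "time": time; "qpos": joint angles; "qd": joint speeds; "effort": joint torques, N m; "ee_pos": TCP position; "eef_rot": TCP orientation; "contact_force": force on the tool from outside, world axes, zero at the start; "torque": the same for the moment, N m; "width": finger opening in m; "gripper_force": force on a finger pad.
Only numpy, scipy, OpenCV 4.12 (cv2) and the standard library are available. Lean on these libraries where they do the work, as an engineer would, in place of code of your own. Each camera call takes 0.05 s, during which the arm holds its last target. There are 200 camera calls.

## Task

Close up the grey specimen box: first push its loaded drawer fully home, and only then take the spanner out of the tool well above it. The spanner is longer than the opening in the cover, so tilt it, its closed round (ring) end up, and draw it out slantwise; finish with the gripper holding it still in the air over the opening, all of it a good hand's breadth (at least 80 mm) above the cover, with the drawer still shut. Do not disturb the calculator, the brass weight, the tape roll on the bench or the memory stick on the cover.

Things in the scene. Friction and masses are not known exactly. Their poses are not given: they have to be found in the camera images.
- well_box: grey box fixed to the bench, 156 (x) x 250 (y) x 111 mm high; origin under its centre, own y along its length. Below: a drawer, out of the -y end. Above: the tool well, 144 x 238 mm inside, floor at z = 62 mm, two rests 7 mm wide across it (tops z = 70, at y = -76.5 and 45 mm). Aluminium cover z = 106 to 111 mm, closed at y > 0, with one opening: x = -62 to 62, y = -110 to 0 mm
- opening (a point): centre of the opening (124 x 110 mm), level with the top of the cover: at (0, -55, 111) mm in the box's frame; axes as the box
- drawer (a joint): how far the drawer stands out of the box's -y end (m): 0 is fully home against a stop, 0.08 fully out; it starts open. It slides with about 1.5 N of friction and stays where left. Loaded with two mortar cubes fixed in it
- spanner: steel spanner, 170 x 36 x 6 mm, 0.11 kg, lying flat on the rests roughly along the box; origin at mid length, underside; own y towards the ring end, which lies under the opening (box -y); the jaw end is under the closed cover. Ring head (y = 54 to 85 mm) 28 mm wide, jaw head (y = -85 to -50) 36 mm; shank between 14 mm wide (x = -8 to 6); grasp across the shank at y = 40 mm
- ring_end (a point): outer end of the spanner's ring head, mid thickness: (0, 85, 3) mm in the spanner's frame
- jaw_end (a point): outer end of the spanner's jaw head, mid thickness: (0, -85, 3) mm in the spanner's frame
- flash_stick: small memory stick, 58 x 18 x 8 mm, lying loose on the closed half of the cover near its +y end; origin under its centre; a bystander
- weight: brass calibration weight, 38 mm across, 57 mm high, standing on the bench; origin under its centre; a bystander
- tape_roll: roll of black tape, 53 mm across, 19 mm high, on the bench; origin under its centre; a bystander
- calculator: pocket calculator, 130 x 72 x 13 mm, on the bench; origin under its centre; a bystander
- drawer_bar (a point): middle of the outer (-y) face of the drawer's pull bar, 31 mm above the bench: push it along the box's +y to shut. The bar, 98 mm long (box x), 14 mm high, 10 mm thick, stands 50 mm out of the drawer's flat front (150 x 46 mm, z = 8 to 54 mm) on two 8 mm arms at x = -45 and 45 mm. Axes as the box. Shut, this point is at y = -183 mm in the box's frame

How it is judged:
By the outcome, as a careful person would: the job done as asked, in the order asked, and still so for the second after the job is handed in, while the arm keeps its last pose, push and grip.
It also fails if it takes over 54 s, if anything falls off the work surface, if the arm or the gripper's body presses on something with over 40 N, if the wrist force passes 120 N, or if a joint passes its speed limit or range.

## Working session

There is one attempt and no reset: what is moved stays moved. The work goes in short steps, Python scripts to look and compute and a tool call to move; the robot and the scene stay as the last step left them, time stands still between calls to the robot, and variables do not carry over. Pictures are saved under pics/ and viewed, at most 10 in all, crops included, and the job is handed in when it is done.

Besides the shell and the picture viewer there is one more tool, called after ">>>" as name(argument=value, ...) on one line, values as JSON. carry_out: Moves the arm, as the interface text tells. Shifts and turns lie within -1 to 1; 1 stands for 20 mm of shift or 6 degrees of turn. Its arguments: {"type":"object","properties":{"series":{"type":"array"}},"required":["series"]}

```bash
mkdir -p pics; cat > h.py <<'E'
import numpy as np,cv2
from plant import state,capture,close_job,hold_point_z
def world(c):
    K,R,t,d=c["K"],c["R"],c["t"],c["depth"].astype(float)
    v,u=np.mgrid[0:480,0:640]
    P=np.stack([(u-K[0,2])/K[0,0]*d,(v-K[1,2])/K[1,1]*d,d],-1)
    return (P-t)@R
E
python3 - <<'E'
from h import *
s=state();print(s,hold_point_z)
for n in("top","scene"):
    c=capture(n);cv2.imwrite(f"pics/{n}0.png",c["pixels"]);np.savez(f"{n}0.npz",**c);print(n,-c["R"].T@c["t"],c["R"].round(2))
E
```

```text
{'time': 0.0, 'qpos': array([ 1.15481978,  0.33393902,  0.03989335,  1.46624758, -0.01340505,
        1.34328502, -0.05846771]), 'qd': array([ 0.00056859,  0.00023226,  0.00084713,  0.00135744,  0.00166568,
       -0.00107938,  0.00069926]), 'effort': array([-5.28869066e-06, -6.58570290e+01,  1.36537615e+00, -4.05565739e+01,
        1.67775335e-02,  1.26057808e-02,  1.90846272e-07]), 'ee_pos': array([ 0.20230518, -0.6172526 ,  0.23041494]), 'eef_rot': array([-3.10071829e+00, -4.95259153e-01,  5.72247943e-04]), 'contact_force': array([-0.24305825, -0.21999207,  0.06257745]), 'torque': array([-0.05767585, -0.00991892,  0.02581542]), 'gripper_force': 0.0, 'width': 0.08545896210110655} 0.0187
top [0.4537536  0.16984525 1.49769773] [[-0.02 -1.    0.  ]
 [-1.    0.02 -0.06]
 [ 0.06 -0.   -1.  ]]
scene [-0.43798301  0.66915967  1.01183261] [[-0.48 -0.88 -0.  ]
 [-0.57  0.31 -0.76]
 [ 0.67 -0.36 -0.65]]
```

View pics/top0.png

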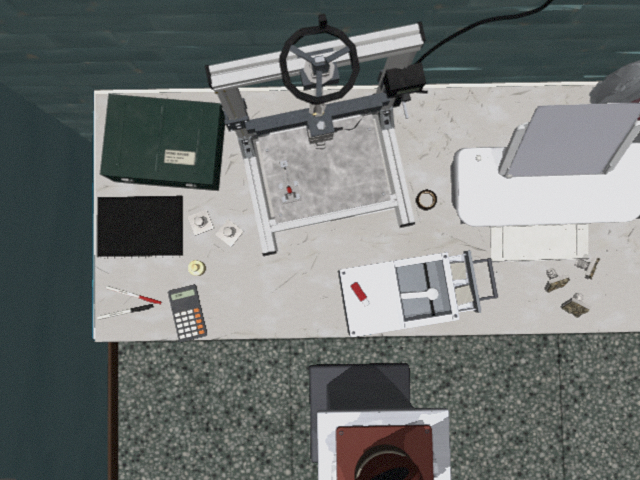

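View pics/scene0.png

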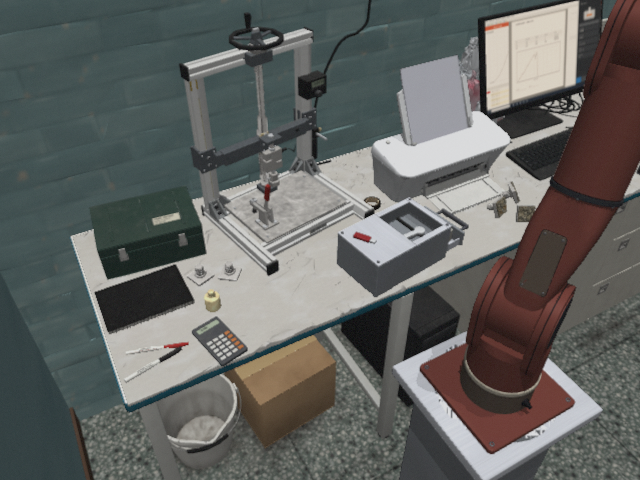

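The top view shows the box at about (345–460, 255–335), with its open drawer to the right and the pull bar near (492, 278). The spanner's ring is at (432, 294), with its shank running left. The memory stick is at (360, 291), on the cover. The scene view agrees.

```bash
cat > m.py <<'E'
from h import *
c=dict(np.load("top0.npz"));W=world(c);z=W[...,2]
v,u=np.mgrid[0:480,0:640]
roi=(u>320)&(u<520)&(v>235)&(v<345)
m=roi&(abs(z-.111)<.006)
m=cv2.morphologyEx(m.astype(np.uint8),cv2.MORPH_OPEN,np.ones((2,2)))>0
n,l,st,_=cv2.connectedComponentsWithStats(m.astype(np.uint8));k=1+np.argmax(st[1:,4]);m=l==k
p=W[m];print("cover z",np.median(p[:,2]),len(p))
r=cv2.minAreaRect((p[:,:2]*1000).astype(np.float32));print(r,cv2.boxPoints(r))
b=cv2.boxPoints(r)/1000
# long axis toward -y world = box -y
e=[b[1]-b[0],b[2]-b[1]];a=max(e,key=np.linalg.norm);a=a/np.linalg.norm(a)
if a[1]<0:a=-a
Y=a;X=np.array([a[1],-a[0]]);C=np.array(r[0])/1000
print("C",C,"Y",Y,"yaw",np.degrees(np.arctan2(-Y[0],Y[1])))
L=np.stack([(W[...,:2]-C)@X,(W[...,:2]-C)@Y,z],-1)*1000
# spanner: in well
s=roi&(abs(L[...,0])<60)&(L[...,1]>-112)&(L[...,1]<0)&(L[...,2]>71)&(L[...,2]<85)
print("spanner n",s.sum())
q=L[s]
for y in range(-110,0,10):
    k=q[(q[:,1]>=y)&(q[:,1]<y+10)]
    if len(k):print(y,k[:,0].min().round(1),k[:,0].max().round(1),k.mean(0).round(1),len(k))
# bar & front
for nm,lo,hi in(("y<-130",-300,-130),):
    d=roi&(L[...,1]<-130)&(abs(L[...,0])<85)&(L[...,2]>20)
    q=L[d]
    for y in range(-290,-130,8):
        k=q[(q[:,1]>=y)&(q[:,1]<y+8)]
        if len(k):print(y,k[:,0].min().round(),k[:,0].max().round(),np.median(k[:,2]).round(1),len(k))
bar=roi&(L[...,2]>25)&(L[...,2]<48)&(L[...,1]<-180)&(abs(L[...,0])<35)
q=L[bar];print("bar",q.min(0),q.max(0),np.median(q,0))
E
python3 m.py
python3 - <<'E'
import cv2
i=cv2.imread('pics/top0.png')[240:345,330:510];cv2.imwrite('pics/crop0.png',cv2.resize(i,None,fx=4,fy=4))
E
```

```text
cover z 0.11063875060769593 4567
((381.40478515625, -15.781890869140625), (243.00979614257812, 346.4342346191406), 8.312681198120117) [[ 236.13354  138.04878]
 [ 286.21936 -204.74574]
 [ 526.676   -169.61256]
 [ 476.5902   173.18196]]
C [ 0.38140479 -0.01578189] Y [-0.14457524  0.98949385] yaw 8.312682
spanner n 275
-110 20.5 53.0 [  34.1 -104.8   75.9] 48
-100 -17.5 56.5 [ 27.3 -95.6  75.5] 67
-90 27.6 40.6 [ 34.7 -85.1  75.8] 23
-80 29.6 42.5 [ 36.1 -75.1  76.5] 26
-70 31.2 43.4 [ 37.  -65.   76.6] 22
-60 31.8 43.2 [ 37.5 -54.7  76.4] 23
-50 32.4 44.6 [ 38.5 -45.1  76.5] 24
-40 33.7 45.7 [ 40.  -35.3  76.4] 25
-30 35.4 45.3 [ 40.6 -27.6  78.3] 8
-274 58.0 58.0 39.2 1
-266 -2.0 83.0 36.7 74
-258 -3.0 84.0 35.8 117
-250 -3.0 4.0 35.4 12
-242 -3.0 4.0 34.9 11
-234 -3.0 4.0 32.6 12
-226 -3.0 4.0 35.0 11
-218 -26.0 83.0 52.2 60
-210 -29.0 85.0 47.0 267
-202 -23.0 34.0 50.1 27
-194 -22.0 85.0 51.1 102
-186 -22.0 84.0 51.7 116
-178 -21.0 85.0 51.9 106
-170 -22.0 84.0 51.1 104
-162 -4.0 85.0 52.4 36
-154 30.0 46.0 104.3 3
-146 -31.0 84.0 109.0 226
-138 -32.0 85.0 106.9 328
bar [ -28.58588201 -264.59604234   25.18190996] [  34.83014676 -180.0739684    47.75712709] [   4.48528925 -229.39292449   35.91732852]
```

View pics/crop0.png

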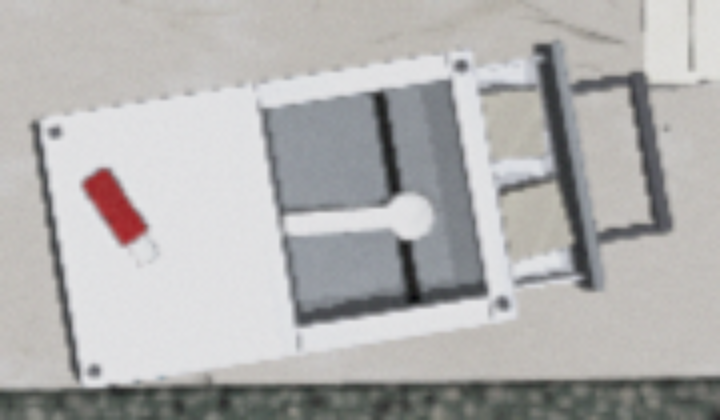

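```bash
sed -i 's/np.ones((2,2))/np.ones((4,4))/; s/abs(z-.111)<.006)/abs(z-.111)<.006)\&(W[...,0]>.33)\&(W[...,0]<.6)/' m.py
python3 m.py
```

```text
cover z 0.11079506164547556 3386
((411.74554443359375, 43.417259216308594), (166.2347412109375, 238.65609741210938), 8.022443771362305) [[312.7881   149.97755 ]
 [346.09515  -86.342926]
 [510.703    -63.143036]
 [477.39594  173.17744 ]]
C [0.41174554 0.04341726] Y [-0.13956085  0.9902135 ] yaw 8.022435
spanner n 77
-110 -6.3 5.7 [ 1.000e-01 -1.047e+02  7.590e+01] 23
-100 -5.5 7.6 [  1.1 -95.   76.8] 26
-90 -3.6 58.0 [  4.3 -85.2  76.8] 21
-80 7.1 7.1 [  7.1 -80.   79.9] 1
-290 -41.0 56.0 34.4 23
-282 -40.0 57.0 33.1 21
-274 -59.0 80.0 51.0 44
-266 -66.0 83.0 48.4 383
-258 -60.0 76.0 39.1 24
-250 -59.0 75.0 50.9 114
-242 -59.0 76.0 51.7 127
-234 -59.0 75.0 51.6 121
-226 -60.0 76.0 51.0 127
-218 -41.0 59.0 52.3 68
-202 -69.0 85.0 109.7 187
-194 -69.0 84.0 107.4 438
-186 -69.0 85.0 63.7 275
-178 -69.0 85.0 62.8 230
-170 -70.0 84.0 63.6 227
-162 -69.0 85.0 67.6 201
-154 -70.0 84.0 71.0 274
-146 -69.0 85.0 63.1 237
-138 -70.0 84.0 63.8 237
bar [ -34.82892812 -322.79754642   25.17714836] [  34.91427353 -215.11339028   47.97790288] [  -2.0274426  -305.6045803    37.24916244]
```

```bash
cat > fit.py <<'E'
from h import *
from scipy.optimize import differential_evolution as DE
def frame(p):
    c,s=np.cos(p[2]),np.sin(p[2]);return np.array([[c,-s],[s,c]]),np.array(p[:2])
def loc(P,p):
    R,o=frame(p);return (P-o)@R
def fitbox(W):
    z=W[...,2];g=(W[...,0]>.25)&(W[...,0]<.65)&(W[...,1]>-.35)&(W[...,1]<.3)&(z>-.05)
    P=W[g];on=abs(P[:,2]-.111)<.01
    # stick on cover counts as on
    on|=(P[:,2]>.1)&(P[:,2]<.13)
    def f(p):
        q=loc(P[:,:2],p);x,y=q.T
        m=(abs(x)<.078)&(abs(y)<.125)&~((abs(x)<.062)&(y>-.11)&(y<0))
        return (m^on).sum()/on.sum()
    r=DE(f,[(.35,.5),(-.1,.15),(-.1,.4)],seed=1,popsize=20,tol=1e-6);return r.x,r.fun
if __name__=="__main__":
    W=world(dict(np.load("top0.npz")))
    p,e=fitbox(W);print("box",p.round(4),np.degrees(p[2]),"err",e);np.save("box.npy",p)
    R,o=frame(p);L=np.dstack([(W[...,:2]-o)@R,W[...,2]])*1000
    s=(abs(L[...,0])<60)&(L[...,1]>-108)&(L[...,1]<-2)&(L[...,2]>71.5)&(L[...,2]<85);q=L[s]
    for y in range(-110,0,8):
        k=q[(q[:,1]>=y)&(q[:,1]<y+8)]
        if len(k):print(y,k[:,0].min().round(1),k[:,0].max().round(1),k.mean(0).round(1),len(k))
    d=(abs(L[...,0])<85)&(L[...,1]<-127)&(L[...,1]>-300)&(L[...,2]>20);q=L[d]
    print("drawer")
    for y in range(-290,-127,6):
        k=q[(q[:,1]>=y)&(q[:,1]<y+6)]
        if len(k):print(y,k[:,0].min().round(),k[:,0].max().round(),np.median(k[:,2]).round(1),len(k))
    s=state();print("tcp box",((s["ee_pos"][:2]-o)@R)*1000,s["ee_pos"][2])
E
python3 fit.py
```

```text
box [ 0.43   -0.0302  0.1421] 8.143023396462532 err 0.12495252563615647
-94 -21.3 -2.6 [-11.9 -89.2  76.4] 27
-86 -43.3 36.6 [-10.3 -81.4  75.7] 43
-78 -59.6 46.2 [ -5.4 -74.5  75.3] 65
-70 -20.6 -5.6 [-11.3 -66.4  75.8] 19
-62 -16.3 -4.6 [-10.6 -58.   76.9] 19
-54 -15.6 -2.9 [ -8.8 -49.7  76.5] 20
-46 -14.4 -2.5 [ -9.2 -41.7  76.8] 17
-38 -12.7 -2.7 [ -7.4 -33.9  77.1] 16
-30 -14.1 -1.4 [ -8.1 -26.4  76.1] 18
-22 -12.8 -0.5 [ -7.4 -18.5  77.1] 19
-14 -11.4 50.1 [ -3.2 -10.3  76.7] 19
-6 -10.1 -0.7 [-4.7 -4.8 78.6] 3
drawer
-290 36.0 82.0 20.7 3
-266 67.0 79.0 20.3 2
-260 68.0 75.0 22.3 2
-254 71.0 76.0 20.4 2
-248 -38.0 42.0 33.9 4
-242 -49.0 47.0 37.3 88
-236 -48.0 49.0 35.1 116
-230 -47.0 47.0 36.4 16
-224 -49.0 49.0 33.7 19
-218 -48.0 49.0 34.9 18
-212 -49.0 48.0 33.5 16
-206 -48.0 49.0 33.0 19
-200 -47.0 47.0 35.3 8
-194 -74.0 74.0 52.8 100
-188 -75.0 74.0 44.6 326
-182 -68.0 68.0 28.1 12
-176 -67.0 66.0 50.3 66
-170 -67.0 67.0 51.5 87
-164 -67.0 68.0 51.3 104
-158 -67.0 66.0 51.6 90
-152 -66.0 68.0 51.5 96
-146 -68.0 68.0 51.1 90
-140 -49.0 49.0 52.3 31
tcp box [-308.54804555 -548.91235103] 0.23050033097595626
```

Box fit: origin (0.430, -0.030), yaw 8.1°. The bar and drawer come out symmetric in the box frame, and the drawer is about 60 mm out. I'll turn the tool so its y lies along box x and shut the fingers for pushing.

>>> carry_out(series=[{"rz": -1, "gripper": 0}, {"rz": -1, "gripper": 0}, {"rz": -1, "gripper": 0}, {"rz": -1, "gripper": 0}, {"rz": -1, "gripper": 0}, {"rz": -1, "gripper": 0}, {"rz": -1, "gripper": 0}, {"rz": -1, "gripper": 0}, {"rz": -1, "gripper": 0}, {"rz": -1, "gripper": 0}])

```text
invalid input at $.series[0]: expected keys gripper, tx, ty, tz, rx, ry, rz
```

>>> carry_out(series=[{"rz": -1, "gripper": 0}, {"rz": -1, "gripper": 0}, {"rz": -1, "gripper": 0}, {"rz": -0.3, "gripper": 0}, {"gripper": 0}])

```text
invalid input at $.series[0]: expected keys gripper, tx, ty, tz, rx, ry, rz
```

```bash
cat > go.py <<'E'
import sys
from h import *
from scipy.spatial.transform import Rotation as Ro
from fit import frame
# args: box-frame target xyz (mm), desired tool-y yaw in world deg, tilt ignored
def delta(tgt,yyaw=None,tilt=None):
    s=state();T=Ro.from_rotvec(s["eef_rot"]);R,o=frame(np.load("box.npy"))
    w=np.r_[o+R@(np.array(tgt[:2])/1000),tgt[2]/1000]
    loc=np.r_[R.T@(s["ee_pos"][:2]-o),s["ee_pos"][2]]*1000
    print("t",s["time"],"tcp box",loc.round(1),"F",s["contact_force"].round(1),"w",round(s["width"],4),"gf",s["gripper_force"],"q",s["qpos"].round(2))
    print("target world",w.round(4),"shift units",(T.inv().apply(w-s["ee_pos"])/.02).round(2))
    if yyaw is not None:
        y=np.radians(yyaw);Y=np.array([np.cos(y),np.sin(y),0]);Z=np.array([0,0,-1.]);D=Ro.from_matrix(np.stack([np.cross(Y,Z),Y,Z],1))
        print("turn units",(np.degrees((T.inv()*D).as_rotvec())/6).round(2))
if __name__=="__main__":
    a=[float(x) for x in sys.argv[1:]];delta(a[:3],a[3] if len(a)>3 else None)
E
python3 go.py 0 -285 231 8.14
```

```text
t 0.1 tcp box [-308.5 -548.9  230.5] F [-0.   0.2 -0.6] w 0.0853 gf 0.0 q [ 1.15  0.33  0.04  1.47 -0.01  1.34 -0.06]
target world [ 0.4704 -0.3123  0.231 ] shift units [ 1.749e+01 -1.031e+01 -1.000e-02]
turn units [-1.000e-02 -1.000e-02 -1.333e+01]
```

>>> carry_out(series=[{"gripper": 0, "tx": 0.86, "ty": -0.51, "tz": 0, "rx": 0, "ry": 0, "rz": -1}, {"gripper": 0, "tx": 0.91, "ty": -0.42, "tz": 0, "rx": 0, "ry": 0, "rz": -1}, {"gripper": 0, "tx": 0.95, "ty": -0.32, "tz": 0, "rx": 0, "ry": 0, "rz": -1}, {"gripper": 0, "tx": 0.98, "ty": -0.22, "tz": 0, "rx": 0, "ry": 0, "rz": -1}, {"gripper": 0, "tx": 0.99, "ty": -0.12, "tz": 0, "rx": 0, "ry": 0, "rz": -1}, {"gripper": 0, "tx": 1, "ty": 0, "tz": 0, "rx": 0, "ry": 0, "rz": -1}, {"gripper": 0, "tx": 1, "ty": 0.1, "tz": 0, "rx": 0, "ry": 0, "rz": -1}, {"gripper": 0, "tx": 0.98, "ty": 0.2, "tz": 0, "rx": 0, "ry": 0, "rz": -1}, {"gripper": 0, "tx": 0.95, "ty": 0.3, "tz": 0, "rx": 0, "ry": 0, "rz": -1}, {"gripper": 0, "tx": 0.92, "ty": 0.4, "tz": 0, "rx": 0, "ry": 0, "rz": -1}])

```text
time: 1.1
ee_pos: [0.3349, -0.4664, 0.2309]
eef_rot: [-2.434, -1.985, 0.0]
contact_force: [0.0, -0.8, 0.3]
width: -0.0001
gripper_force: 0.0
```

>>> carry_out(series=[{"gripper": 0, "tx": 0.87, "ty": 0.49, "tz": 0, "rx": 0, "ry": 0, "rz": -1}, {"gripper": 0, "tx": 0.82, "ty": 0.58, "tz": 0, "rx": 0, "ry": 0, "rz": -1}, {"gripper": 0, "tx": 0.75, "ty": 0.66, "tz": 0, "rx": 0, "ry": 0, "rz": -1}, {"gripper": 0, "tx": 0.65, "ty": 0.75, "tz": 0, "rx": 0, "ry": 0, "rz": -0.33}, {"gripper": 0, "tx": 0, "ty": 0, "tz": 0, "rx": 0, "ry": 0, "rz": 0}, {"gripper": 0, "tx": 0, "ty": 0, "tz": 0, "rx": 0, "ry": 0, "rz": 0}])

```text
time: 1.7
ee_pos: [0.3877, -0.4075, 0.2311]
eef_rot: [-2.06, -2.372, 0.0]
contact_force: [0.2, -0.2, 0.8]
width: 0.0002
gripper_force: 0.0
```

```bash
python3 go.py 0 -285 22 8.14
```

```text
t 1.7 tcp box [ -95.4 -367.5  231.1] F [ 0.2 -0.2  0.8] w 0.0002 gf 0.0 q [ 0.98  0.17 -0.28  1.67  0.05  1.31  0.83]
target world [ 0.4704 -0.3123  0.022 ] shift units [ 4.13  4.77 10.46]
turn units [-0.   -0.   -0.01]
```

>>> carry_out(series=[{"gripper": 0, "tx": 0.8, "ty": 0.9, "tz": 0.6, "rx": 0, "ry": 0, "rz": 0}, {"gripper": 0, "tx": 0.8, "ty": 0.9, "tz": 0.8, "rx": 0, "ry": 0, "rz": 0}, {"gripper": 0, "tx": 0.8, "ty": 0.9, "tz": 1, "rx": 0, "ry": 0, "rz": 0}, {"gripper": 0, "tx": 0.8, "ty": 0.9, "tz": 1, "rx": 0, "ry": 0, "rz": 0}, {"gripper": 0, "tx": 0.8, "ty": 0.9, "tz": 1, "rx": 0, "ry": 0, "rz": 0}, {"gripper": 0, "tx": 0.13, "ty": 0.27, "tz": 1, "rx": 0, "ry": 0, "rz": 0}, {"gripper": 0, "tx": 0, "ty": 0, "tz": 1, "rx": 0, "ry": 0, "rz": 0}, {"gripper": 0, "tx": 0, "ty": 0, "tz": 1, "rx": 0, "ry": 0, "rz": 0}, {"gripper": 0, "tx": 0, "ty": 0, "tz": 1, "rx": 0, "ry": 0, "rz": 0}, {"gripper": 0, "tx": 0, "ty": 0, "tz": 1, "rx": 0, "ry": 0, "rz": 0}])

```text
time: 2.7
ee_pos: [0.4696, -0.3136, 0.0423]
eef_rot: [-2.062, -2.37, 0.001]
contact_force: [-0.1, 0.1, -0.4]
width: 0.0002
gripper_force: 0.0
```

>>> carry_out(series=[{"gripper": 0, "tx": 0, "ty": 0, "tz": 0.6, "rx": 0, "ry": 0, "rz": 0}, {"gripper": 0, "tx": 0, "ty": 0, "tz": 0.4, "rx": 0, "ry": 0, "rz": 0}, {"gripper": 0, "tx": 0, "ty": 0, "tz": 0, "rx": 0, "ry": 0, "rz": 0}, {"gripper": 0, "tx": 0, "ty": 0, "tz": 0, "rx": 0, "ry": 0, "rz": 0}])

```text
time: 3.1
ee_pos: [0.4708, -0.3127, 0.0239]
eef_rot: [2.059, 2.372, 0.0]
contact_force: [0.1, -0.2, -0.2]
width: -0.0005
gripper_force: 0.0
```

```bash
python3 go.py 0 -194 22 8.14
```

```text
t 3.1 tcp box [   0.4 -285.4   23.9] F [ 0.1 -0.2 -0.2] w -0.0005 gf 0.0 q [ 0.8   0.39 -0.35  1.87  0.16  0.91  0.52]
target world [ 0.4575 -0.2222  0.022 ] shift units [ 4.57 -0.02  0.09]
turn units [ 0.    0.01 -0.01]
```

>>> carry_out(series=[{"gripper": 0, "tx": 0.6, "ty": 0, "tz": 0, "rx": 0, "ry": 0, "rz": 0}, {"gripper": 0, "tx": 0.6, "ty": 0, "tz": 0, "rx": 0, "ry": 0, "rz": 0}, {"gripper": 0, "tx": 0.5, "ty": 0, "tz": 0, "rx": 0, "ry": 0, "rz": 0}, {"gripper": 0, "tx": 0.4, "ty": 0, "tz": 0, "rx": 0, "ry": 0, "rz": 0}, {"gripper": 0, "tx": 0.4, "ty": 0, "tz": 0, "rx": 0, "ry": 0, "rz": 0}, {"gripper": 0, "tx": 0.4, "ty": 0, "tz": 0, "rx": 0, "ry": 0, "rz": 0}, {"gripper": 0, "tx": 0.4, "ty": 0, "tz": 0, "rx": 0, "ry": 0, "rz": 0}, {"gripper": 0, "tx": 0.4, "ty": 0, "tz": 0, "rx": 0, "ry": 0, "rz": 0}, {"gripper": 0, "tx": 0.3, "ty": 0, "tz": 0, "rx": 0, "ry": 0, "rz": 0}, {"gripper": 0, "tx": 0.2, "ty": 0, "tz": 0, "rx": 0, "ry": 0, "rz": 0}])

```text
time: 4.1
ee_pos: [0.4585, -0.2284, 0.0233]
eef_rot: [-2.058, -2.374, -0.0]
contact_force: [1.8, -0.9, -0.7]
width: -0.0003
gripper_force: 0.8
```

>>> carry_out(series=[{"gripper": 0, "tx": 0.1, "ty": 0, "tz": 0, "rx": 0, "ry": 0, "rz": 0}, {"gripper": 0, "tx": 0.1, "ty": 0, "tz": 0, "rx": 0, "ry": 0, "rz": 0}, {"gripper": 0, "tx": 0, "ty": 0, "tz": 0, "rx": 0, "ry": 0, "rz": 0}])

```text
time: 4.4
ee_pos: [0.4578, -0.2249, 0.0232]
eef_rot: [-2.058, -2.373, 0.0]
contact_force: [1.4, -1.1, 1.4]
width: 0.0001
gripper_force: 0.0
```

```bash
python3 go.py 0 -194 22 8.14
```

```text
t 4.4 tcp box [-1.000e-01 -1.967e+02  2.320e+01] F [ 1.4 -1.1  1.4] w 0.0001 gf 0.0 q [ 0.72  0.3  -0.39  2.    0.15  0.87  0.39]
target world [ 0.4575 -0.2222  0.022 ] shift units [0.13 0.   0.06]
turn units [-0. -0. -0.]
```

>>> carry_out(series=[{"gripper": 0, "tx": 0.1, "ty": 0, "tz": 0, "rx": 0, "ry": 0, "rz": 0}, {"gripper": 0, "tx": 0.1, "ty": 0, "tz": 0, "rx": 0, "ry": 0, "rz": 0}, {"gripper": 0, "tx": 0, "ty": 0, "tz": 0, "rx": 0, "ry": 0, "rz": 0}])

```text
time: 4.7
ee_pos: [0.4575, -0.2237, 0.0233]
eef_rot: [2.059, 2.37, -0.002]
contact_force: [3.4, -10.2, -6.3]
width: -0.0
gripper_force: 5.2
```

```bash
python3 go.py 0 -194 22 8.14
```

```text
t 4.7 tcp box [  -0.2 -195.4   23.3] F [  3.4 -10.2  -6.3] w -0.0 gf 5.2270592004060745 q [ 0.72  0.29 -0.39  2.    0.15  0.87  0.38]
target world [ 0.4575 -0.2222  0.022 ] shift units [0.07 0.01 0.06]
turn units [ 0.01  0.03 -0.02]
```

The stop is felt: 10 N with the tool at y = -195, which fits a shut bar at -183. I'll nudge once more, then back off, rise, and check by camera.

>>> carry_out(series=[{"gripper": 0, "tx": 0.1, "ty": 0, "tz": 0, "rx": 0, "ry": 0, "rz": 0}, {"gripper": 0, "tx": 0, "ty": 0, "tz": 0, "rx": 0, "ry": 0, "rz": 0}])

```text
time: 4.9
ee_pos: [0.4575, -0.2236, 0.0233]
eef_rot: [2.059, 2.367, -0.003]
contact_force: [7.2, -17.2, -12.0]
width: 0.0002
gripper_force: 8.8
```

>>> carry_out(series=[{"gripper": 0, "tx": -0.5, "ty": 0, "tz": 0, "rx": 0, "ry": 0, "rz": 0}, {"gripper": 0, "tx": -1, "ty": 0, "tz": 0, "rx": 0, "ry": 0, "rz": 0}, {"gripper": 0, "tx": -0.5, "ty": 0, "tz": -1, "rx": 0, "ry": 0, "rz": 0}, {"gripper": 0.5, "tx": 0, "ty": 0, "tz": -1, "rx": 0, "ry": 0, "rz": 0}, {"gripper": 0.5, "tx": 0, "ty": 0, "tz": -1, "rx": 0, "ry": 0, "rz": 0}, {"gripper": 0.5, "tx": 0, "ty": 0, "tz": -1, "rx": 0, "ry": 0, "rz": 0}, {"gripper": 0.5, "tx": 0, "ty": 0, "tz": -1, "rx": 0, "ry": 0, "rz": 0}, {"gripper": 0.5, "tx": 0, "ty": 0, "tz": -1, "rx": 0, "ry": 0, "rz": 0}, {"gripper": 0.5, "tx": 0, "ty": 0, "tz": -1, "rx": 0, "ry": 0, "rz": 0}, {"gripper": 0.5, "tx": 0, "ty": 0, "tz": -1, "rx": 0, "ry": 0, "rz": 0}])

```text
time: 5.9
ee_pos: [0.4625, -0.2584, 0.1839]
eef_rot: [-2.057, -2.373, -0.0]
contact_force: [1.4, -0.6, -0.7]
width: 0.0427
gripper_force: 0.0
```

>>> carry_out(series=[{"gripper": 0.5, "tx": 0, "ty": 0, "tz": -1, "rx": 0, "ry": 0, "rz": 0}, {"gripper": 0.5, "tx": 0, "ty": 0, "tz": -1, "rx": 0, "ry": 0, "rz": 0}, {"gripper": 0.5, "tx": 0, "ty": 0, "tz": 0, "rx": 0, "ry": 0, "rz": 0}])

```text
time: 6.2
ee_pos: [0.4639, -0.2591, 0.2259]
eef_rot: [2.056, 2.371, 0.001]
contact_force: [-0.4, -0.2, 0.7]
width: 0.0427
gripper_force: 0.0
```

```bash
python3 go.py -9.5 -90 220 3.5; python3 - <<'E'
from h import *
c=capture("wrist");cv2.imwrite("pics/w1.png",c["pixels"]);np.savez("w1.npz",**c)
c=capture("top");cv2.imwrite("pics/t1.png",c["pixels"]);np.savez("t1.npz",**c)
from fit import frame
W=world(c);R,o=frame(np.load("box.npy"));L=np.dstack([(W[...,:2]-o)@R,W[...,2]])*1000
d=(abs(L[...,0])<85)&(L[...,1]<-115)&(L[...,1]>-300)&(L[...,2]>20);q=L[d]
for y in range(-240,-115,4):
        k=q[(q[:,1]>=y)&(q[:,1]<y+4)]
        if len(k):print(y,k[:,0].min().round(),k[:,0].max().round(),np.median(k[:,2]).round(1),len(k))
E
```

```text
t 6.2 tcp box [   1.1 -231.4  225.9] F [-0.4 -0.2  0.7] w 0.0427 gf 0.0 q [ 0.79  0.12 -0.39  1.75  0.05  1.28  0.53]
target world [ 0.4333 -0.1206  0.22  ] shift units [ 7.07 -0.53  0.28]
turn units [0.03 0.02 0.77]
-240 -80.0 66.0 631.5 264
-236 -85.0 65.0 630.9 347
-232 -83.0 66.0 630.0 339
-228 -84.0 64.0 628.4 366
-224 -84.0 65.0 628.2 346
-220 -85.0 65.0 336.1 505
-216 -84.0 64.0 630.5 348
-212 -84.0 65.0 630.8 366
-208 -85.0 58.0 630.5 417
-204 -85.0 54.0 629.3 428
-200 -85.0 50.0 620.9 496
-196 -85.0 43.0 568.2 650
-192 -84.0 36.0 510.1 761
-188 -85.0 28.0 639.8 399
-184 -84.0 45.0 640.9 369
-180 -85.0 48.0 638.1 422
-176 -84.0 49.0 622.2 429
-172 -85.0 47.0 641.5 368
-168 -84.0 48.0 640.8 330
-164 -85.0 48.0 639.8 292
-160 -85.0 49.0 637.9 288
-156 -84.0 47.0 633.2 254
-152 -85.0 48.0 629.5 234
-148 -85.0 48.0 629.3 193
-144 -85.0 49.0 635.1 134
-140 -85.0 -60.0 634.3 109
-136 -85.0 -68.0 634.1 81
-132 -85.0 -74.0 630.4 60
-128 -85.0 77.0 109.2 36
-124 -76.0 77.0 111.1 108
-120 -76.0 78.0 107.6 212
-116 -78.0 60.0 106.7 51
```

View pics/w1.png

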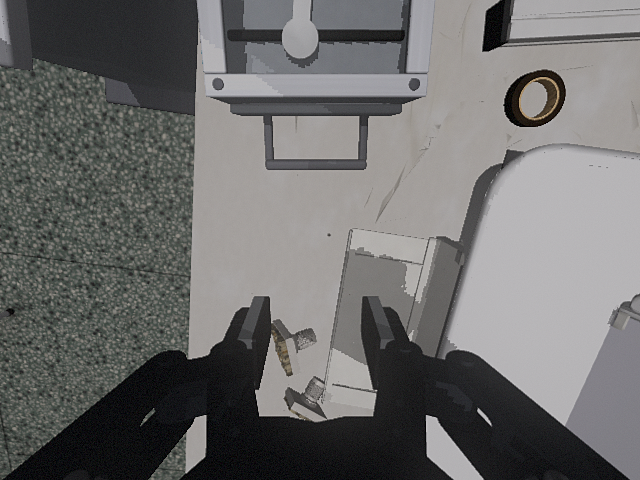

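The wrist view shows the drawer front against the box end at (317, 105) and the bar at (316, 164). The ring head is at (300, 40). Next I'll measure the bar and spanner from this view.

```bash
cat > sp.py <<'E'
import sys
from h import *
from fit import frame
def prof(f,drawer=False):
    W=world(dict(np.load(f)));R,o=frame(np.load("box.npy"));L=np.dstack([(W[...,:2]-o)@R,W[...,2]])*1000
    if drawer:
        for x0,z0,z1 in((0,28,45),(60,30,60)):
            b=L[(abs(L[...,0]-x0)<12)&(L[...,1]<-112)&(L[...,1]>-260)&(L[...,2]>z0)&(L[...,2]<z1)]
            print("bar/front y",np.percentile(b[:,1],[2,98]).round(1),np.median(b[:,2]).round(1),len(b))
        k=L[(abs(L[...,2]-111)<4)&(abs(L[...,0])<85)&(L[...,1]<-100)&(L[...,1]>-135)];print("cover end",np.percentile(k[:,1],1),np.percentile(k[:,0],[1,99]),np.median(k[:,2]))
    s=(abs(L[...,0])<60)&(L[...,1]>-108)&(L[...,1]<-2)&(L[...,2]>72.5)&(L[...,2]<85);q=L[s]
    m=q[(abs(q[:,0]+9)<20)]
    print("ring end y",np.percentile(m[:,1],.5))
    for y in range(-110,0,6):
        k=m[(m[:,1]>=y)&(m[:,1]<y+6)]
        if len(k)>5:a,b=np.percentile(k[:,0],[2,98]);print(y+3,a.round(1),b.round(1),"mid",((a+b)/2).round(1),"z",np.median(k[:,2]).round(1),len(k))
prof(sys.argv[1],len(sys.argv)>2)
E
python3 sp.py w1.npz d
```

```text
bar/front y [-182.8 -133.3] 39.2 301
bar/front y [-178.8 -125.9] 54.7 424
cover end -125.19834748423183 [-74.98375175  77.8955329 ] 112.61688740255357
ring end y -94.78566055334296
-95 -18.0 -2.8 mid -10.4 z 77.8 100
-89 -22.1 1.1 mid -10.5 z 78.2 274
-83 -23.6 2.6 mid -10.5 z 78.2 318
-77 -25.8 5.1 mid -10.3 z 78.1 339
-71 -20.6 -0.8 mid -10.7 z 78.2 228
-65 -15.3 -2.7 mid -9.0 z 78.2 166
-59 -15.2 -2.6 mid -8.9 z 78.1 151
```

>>> carry_out(series=[{"gripper": 0.5, "tx": 1, "ty": 0, "tz": 0, "rx": 0, "ry": 0, "rz": 0.4}, {"gripper": 0.5, "tx": 1, "ty": 0, "tz": 0, "rx": 0, "ry": 0, "rz": 0.4}, {"gripper": 0.5, "tx": 1, "ty": -0.1, "tz": 0, "rx": 0, "ry": 0, "rz": 0}, {"gripper": 0.5, "tx": 1, "ty": -0.1, "tz": 0, "rx": 0, "ry": 0, "rz": 0}, {"gripper": 0.5, "tx": 1, "ty": -0.1, "tz": 0, "rx": 0, "ry": 0, "rz": 0}, {"gripper": 0.5, "tx": 0, "ty": 0, "tz": 0, "rx": 0, "ry": 0, "rz": 0}, {"gripper": 0.5, "tx": 0, "ty": 0, "tz": 0, "rx": 0, "ry": 0, "rz": 0}])

```text
time: 7.0
ee_pos: [0.4485, -0.1592, 0.2235]
eef_rot: [2.154, 2.286, -0.0]
contact_force: [0.4, -0.3, 0.6]
width: 0.0432
gripper_force: 0.0
```

```bash
python3 go.py -9.5 -51 130 3.5; python3 - <<'E'
from h import *
c=capture("wrist");cv2.imwrite("pics/w2.png",c["pixels"]);np.savez("w2.npz",**c)
E
python3 sp.py w2.npz d
```

```text
t 7.0 tcp box [   0.  -130.3  223.5] F [ 0.4 -0.3  0.6] w 0.0432 gf 0.0 q [ 0.71  0.01 -0.46  1.86  0.    1.27  0.31]
target world [ 0.4278 -0.082   0.13  ] shift units [ 3.91 -0.8   4.67]
turn units [ 0.    0.01 -0.02]
bar/front y [-182. -173.] 38.8 261
bar/front y [-180.8 -148.3] 36.5 65
cover end -124.87758569141158 [-74.863156   77.7819758] 112.55963756277086
ring end y -93.70023071022274
-95 -17.4 -4.3 mid -10.8 z 78.0 44
-89 -22.2 0.4 mid -10.9 z 78.1 187
-83 -23.6 2.4 mid -10.6 z 78.2 226
-77 -23.4 4.9 mid -9.2 z 78.2 241
-71 -20.8 -0.0 mid -10.4 z 78.1 167
-65 -15.3 -3.4 mid -9.3 z 78.1 113
-59 -15.0 -2.9 mid -9.0 z 78.1 116
-53 -14.8 -2.3 mid -8.6 z 78.0 124
-47 -14.1 -1.8 mid -7.9 z 78.1 126
-41 -13.5 -1.2 mid -7.3 z 78.2 125
-35 -12.9 -0.6 mid -6.8 z 78.1 129
-29 -12.4 -0.1 mid -6.2 z 78.3 130
-23 -11.9 0.5 mid -5.7 z 78.2 132
-17 -11.7 1.0 mid -5.4 z 78.3 141
-11 -11.1 1.6 mid -4.8 z 78.2 142
-5 -10.5 2.2 mid -4.1 z 78.2 148
```

View pics/w2.png

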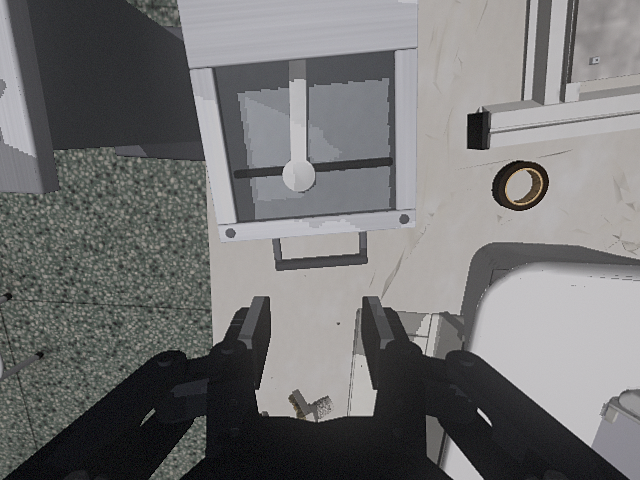

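The drawer is shut (bar at -182.5) and the spanner is well seen. Its shank centre is at (-8.4, -50) in the box frame, about 3° yaw in world. Moving above the grasp.

>>> carry_out(series=[{"gripper": 0.5, "tx": 1, "ty": -0.2, "tz": 0.5, "rx": 0, "ry": 0, "rz": 0.08}, {"gripper": 0.5, "tx": 1, "ty": -0.2, "tz": 0.8, "rx": 0, "ry": 0, "rz": 0}, {"gripper": 0.5, "tx": 1, "ty": -0.2, "tz": 0.8, "rx": 0, "ry": 0, "rz": 0}, {"gripper": 0.5, "tx": 0.96, "ty": -0.2, "tz": 0.8, "rx": 0, "ry": 0, "rz": 0}, {"gripper": 0.5, "tx": 0, "ty": 0, "tz": 1, "rx": 0, "ry": 0, "rz": 0}, {"gripper": 0.5, "tx": 0, "ty": 0, "tz": 0.75, "rx": 0, "ry": 0, "rz": 0}, {"gripper": 0.5, "tx": 0, "ty": 0, "tz": 0, "rx": 0, "ry": 0, "rz": 0}, {"gripper": 0.5, "tx": 0, "ty": 0, "tz": 0, "rx": 0, "ry": 0, "rz": 0}])

```text
time: 7.85
ee_pos: [0.4286, -0.0818, 0.1306]
eef_rot: [-2.166, -2.275, -0.0]
contact_force: [-0.4, -0.4, 0.4]
width: 0.0428
gripper_force: 0.0
```

```bash
python3 go.py -8.4 -50 66 3
```

```text
t 7.85 tcp box [ -8.7 -50.8 130.6] F [-0.4 -0.4  0.4] w 0.0428 gf 0.0 q [ 0.64  0.01 -0.55  2.06  0.01  1.07  0.14]
target world [ 0.4288 -0.0809  0.066 ] shift units [0.04 0.01 3.23]
turn units [-0.   -0.   -0.03]
```

>>> carry_out(series=[{"gripper": 0.5, "tx": 0, "ty": 0, "tz": 0.8, "rx": 0, "ry": 0, "rz": 0}, {"gripper": 0.5, "tx": 0, "ty": 0, "tz": 0.8, "rx": 0, "ry": 0, "rz": 0}, {"gripper": 0.5, "tx": 0, "ty": 0, "tz": 0.6, "rx": 0, "ry": 0, "rz": 0}, {"gripper": 0.5, "tx": 0, "ty": 0, "tz": 0.5, "rx": 0, "ry": 0, "rz": 0}, {"gripper": 0.5, "tx": 0, "ty": 0, "tz": 0.3, "rx": 0, "ry": 0, "rz": 0}, {"gripper": 0.5, "tx": 0, "ty": 0, "tz": 0.2, "rx": 0, "ry": 0, "rz": 0}, {"gripper": 0.5, "tx": 0, "ty": 0, "tz": 0, "rx": 0, "ry": 0, "rz": 0}])

```text
time: 8.55
ee_pos: [0.4284, -0.0813, 0.0661]
eef_rot: [-2.165, -2.276, 0.0]
contact_force: [0.1, -0.6, 0.1]
width: 0.0428
gripper_force: 0.0
```

```bash
python3 go.py -8.4 -50 66 3
```

```text
t 8.55 tcp box [ -8.8 -50.3  66.1] F [ 0.1 -0.6  0.1] w 0.0428 gf 0.0 q [ 0.62  0.1  -0.55  2.13  0.07  0.93  0.08]
target world [ 0.4288 -0.0809  0.066 ] shift units [0.02 0.02 0.01]
turn units [-0.   -0.   -0.02]
```

>>> carry_out(series=[{"gripper": 0, "tx": 0, "ty": 0, "tz": 0, "rx": 0, "ry": 0, "rz": 0}, {"gripper": 0, "tx": 0, "ty": 0, "tz": 0, "rx": 0, "ry": 0, "rz": 0}, {"gripper": 0, "tx": 0, "ty": 0, "tz": 0, "rx": 0, "ry": 0, "rz": 0}, {"gripper": 0, "tx": 0, "ty": 0, "tz": 0, "rx": 0, "ry": 0, "rz": 0}, {"gripper": 0, "tx": 0, "ty": 0, "tz": 0, "rx": 0, "ry": 0, "rz": 0}, {"gripper": 0, "tx": 0, "ty": 0, "tz": 0, "rx": 0, "ry": 0, "rz": 0}, {"gripper": 0, "tx": 0, "ty": 0, "tz": 0, "rx": 0, "ry": 0, "rz": 0}])

```text
time: 9.25
ee_pos: [0.4288, -0.0814, 0.0669]
eef_rot: [2.165, 2.275, 0.0]
contact_force: [-1.9, 0.3, 5.6]
width: 0.0114
gripper_force: 58.9
```

Gripped at 59 N. Now tilting ring end up, pivoting about the jaw end: 9° first, then check.

>>> carry_out(series=[{"gripper": 0, "tx": 0, "ty": 0, "tz": -0.33, "rx": 0, "ry": -0.5, "rz": 0}, {"gripper": 0, "tx": 0, "ty": 0, "tz": -0.33, "rx": 0, "ry": -0.5, "rz": 0}, {"gripper": 0, "tx": 0, "ty": 0, "tz": -0.33, "rx": 0, "ry": -0.5, "rz": 0}, {"gripper": 0, "tx": 0, "ty": 0, "tz": 0, "rx": 0, "ry": 0, "rz": 0}, {"gripper": 0, "tx": 0, "ty": 0, "tz": 0, "rx": 0, "ry": 0, "rz": 0}])

```text
time: 9.75
ee_pos: [0.4283, -0.0801, 0.0859]
eef_rot: [2.084, 2.192, -0.163]
contact_force: [-0.5, 0.1, -0.3]
width: 0.0106
gripper_force: 58.6
```

```bash
python3 go.py -8.4 -50 86 3; python3 -c "
from h import *
c=capture('wrist');cv2.imwrite('pics/w3.png',c['pixels']);np.savez('w3.npz',**c)"
```

```text
t 9.75 tcp box [ -8.7 -49.2  85.9] F [-0.5  0.1 -0.3] w 0.0106 gf 58.64777329028584 q [ 0.54  0.06 -0.59  2.13  0.23  0.97 -0.13]
target world [ 0.4288 -0.0809  0.086 ] shift units [-0.04  0.02  0.  ]
turn units [-0.    1.49 -0.02]
```

View pics/w3.png

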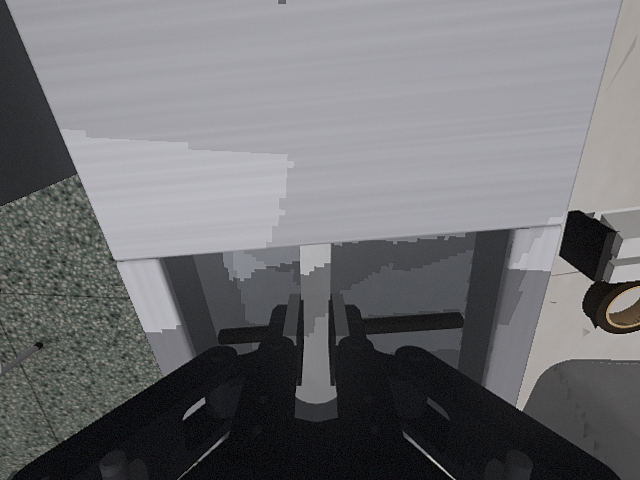

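The view shows the shank held between the pads, with the ring at (316, 400) and the shank passing under the cover edge at (315, 245). I'll check the actual slope by depth.

```bash
cat > sl.py <<'E'
import sys
from h import *
from fit import frame
W=world(dict(np.load(sys.argv[1])));R,o=frame(np.load("box.npy"));L=np.dstack([(W[...,:2]-o)@R,W[...,2]])*1000
v,u=np.mgrid[0:480,0:640]
m=(u>305)&(u<325)&(v>int(sys.argv[2]))&(v<int(sys.argv[3]))
for r in range(int(sys.argv[2]),int(sys.argv[3]),12):
    k=L[r:r+4,308:324].reshape(-1,3);print(r,np.median(k,0).round(1))
E
python3 sl.py w3.npz 235 410
```

```text
235 [ -4.1   3.  112.7]
247 [ -5.6 -12.8  91.4]
259 [ -6.1 -18.   92.3]
271 [ -6.6 -23.3  93.2]
283 [ -7.1 -28.7  94.2]
295 [ -7.6 -34.6  94.9]
307 [ -8.1 -40.3  95.9]
319 [ -8.7 -46.1  96.9]
331 [ -9.  -52.1  98. ]
343 [ -9.6 -58.5  98.8]
355 [-10.4 -65.   99.9]
367 [-11.  -71.4 100.8]
379 [-11.6 -78.1 102.1]
391 [-12.2 -85.2 103.1]
403 [ -15.1 -119.4   83.3]
```

Slope is 9.2° as planned, with no slip. Tilting to 18°.

>>> carry_out(series=[{"gripper": 0, "tx": 0, "ty": 0, "tz": -0.33, "rx": 0, "ry": -0.5, "rz": 0}, {"gripper": 0, "tx": 0, "ty": 0, "tz": -0.33, "rx": 0, "ry": -0.5, "rz": 0}, {"gripper": 0, "tx": 0, "ty": 0, "tz": -0.33, "rx": 0, "ry": -0.5, "rz": 0}, {"gripper": 0, "tx": 0, "ty": 0, "tz": 0, "rx": 0, "ry": 0, "rz": 0}, {"gripper": 0, "tx": 0, "ty": 0, "tz": 0, "rx": 0, "ry": 0, "rz": 0}])

```text
time: 10.3
ee_pos: [0.4279, -0.0764, 0.1049]
eef_rot: [1.999, 2.101, -0.315]
contact_force: [-0.2, 0.3, -1.1]
width: 0.011
gripper_force: 58.7
```

```bash
python3 go.py -8.4 -50 105 3; python3 -c "
from h import *
c=capture('wrist');np.savez('w4.npz',**c)"; python3 sl.py w4.npz 247 400
```

```text
t 10.3 tcp box [ -8.6 -45.5 104.9] F [-0.2  0.3 -1.1] w 0.011 gf 58.65697118919343 q [ 0.45  0.05 -0.64  2.13  0.39  1.06 -0.35]
target world [ 0.4288 -0.0809  0.105 ] shift units [-0.22  0.03  0.06]
turn units [-0.01  2.98 -0.03]
247 [ -5.4  -8.9 104.8]
259 [ -5.9 -13.9 106.5]
271 [ -6.4 -19.1 108.2]
283 [ -6.9 -24.3 110. ]
295 [ -7.4 -29.9 111.7]
307 [ -7.7 -35.5 113.5]
319 [ -8.4 -41.  115.4]
331 [ -9.  -47.  117.3]
343 [ -9.5 -53.1 119.3]
355 [-10.1 -59.3 121.3]
367 [-10.5 -65.5 123.3]
379 [-11.3 -72.  125.5]
391 [-12.  -78.7 127.6]
```

>>> carry_out(series=[{"gripper": 0, "tx": -0.3, "ty": 0, "tz": 0, "rx": 0, "ry": 0, "rz": 0}, {"gripper": 0, "tx": -0.5, "ty": 0, "tz": 0, "rx": 0, "ry": 0, "rz": 0}, {"gripper": 0, "tx": -0.5, "ty": 0, "tz": 0, "rx": 0, "ry": 0, "rz": 0}, {"gripper": 0, "tx": -0.5, "ty": 0, "tz": 0, "rx": 0, "ry": 0, "rz": 0}, {"gripper": 0, "tx": -0.5, "ty": 0, "tz": 0, "rx": 0, "ry": 0, "rz": 0}])

```text
time: 10.85
ee_pos: [0.4303, -0.1211, 0.12]
eef_rot: [1.998, 2.098, -0.316]
contact_force: [0.3, 0.3, -0.7]
width: 0.0111
gripper_force: 58.7
```

>>> carry_out(series=[{"gripper": 0, "tx": -0.5, "ty": 0, "tz": 0, "rx": 0, "ry": 0, "rz": 0}, {"gripper": 0, "tx": -0.5, "ty": 0, "tz": 0, "rx": 0, "ry": 0, "rz": 0}, {"gripper": 0, "tx": -0.5, "ty": 0, "tz": 0, "rx": 0, "ry": 0, "rz": 0}, {"gripper": 0, "tx": -0.5, "ty": 0, "tz": 0, "rx": 0, "ry": 0, "rz": 0}, {"gripper": 0, "tx": -0.5, "ty": 0, "tz": 0, "rx": 0, "ry": 0, "rz": 0}, {"gripper": 0, "tx": 0, "ty": 0, "tz": 0, "rx": 0, "ry": 0, "rz": 0}, {"gripper": 0, "tx": 0, "ty": 0, "tz": 0, "rx": 0, "ry": 0, "rz": 0}])

```text
time: 11.55
ee_pos: [0.4327, -0.1673, 0.1351]
eef_rot: [1.998, 2.099, -0.316]
contact_force: [-0.3, -0.0, -1.1]
width: 0.0109
gripper_force: 58.7
```

```bash
python3 go.py -8.4 -138 260 3; python3 -c "
from h import *
c=capture('wrist');cv2.imwrite('pics/w5.png',c['pixels']);np.savez('w5.npz',**c)"
```

```text
t 11.55 tcp box [ -16.7 -136.1  135.1] F [-0.3 -0.  -1.1] w 0.0109 gf 58.657408275757916 q [ 0.57  0.01 -0.54  2.09  0.37  1.05 -0.11]
target world [ 0.4412 -0.168   0.26  ] shift units [-1.98  0.42 -5.93]
turn units [-0.    3.   -0.03]
```

View pics/w5.png

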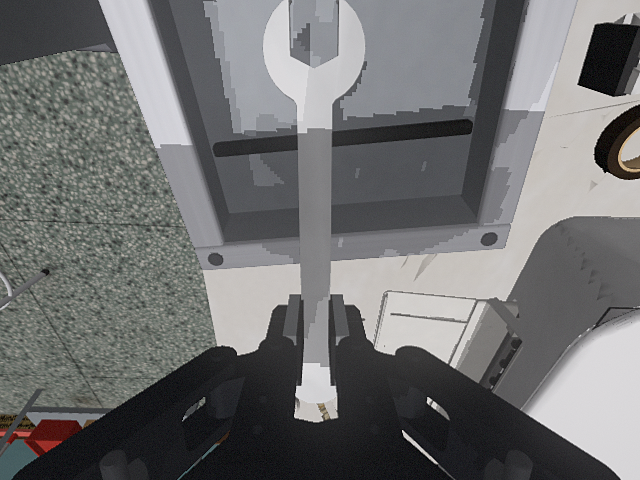

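The jaw end is out, at the top of the view around (315, 40), and clear inside the opening with the closed cover's edge out of frame. Lifting straight up, then back over the opening.

>>> carry_out(series=[{"gripper": 0, "tx": -0.15, "ty": 0, "tz": -0.48, "rx": 0, "ry": 0, "rz": 0}, {"gripper": 0, "tx": -0.25, "ty": 0, "tz": -0.76, "rx": 0, "ry": 0, "rz": 0}, {"gripper": 0, "tx": -0.25, "ty": 0, "tz": -0.76, "rx": 0, "ry": 0, "rz": 0}, {"gripper": 0, "tx": -0.25, "ty": 0, "tz": -0.76, "rx": 0, "ry": 0, "rz": 0}, {"gripper": 0, "tx": -0.25, "ty": 0, "tz": -0.76, "rx": 0, "ry": 0, "rz": 0}, {"gripper": 0, "tx": -0.25, "ty": 0, "tz": -0.76, "rx": 0, "ry": 0, "rz": 0}, {"gripper": 0, "tx": -0.25, "ty": 0, "tz": -0.76, "rx": 0, "ry": 0, "rz": 0}, {"gripper": 0, "tx": -0.25, "ty": 0, "tz": -0.76, "rx": 0, "ry": 0, "rz": 0}])

```text
time: 12.4
ee_pos: [0.4328, -0.167, 0.2585]
eef_rot: [1.996, 2.1, -0.316]
contact_force: [0.3, -0.2, -1.1]
width: 0.0113
gripper_force: 58.7
```

>>> carry_out(series=[{"gripper": 0, "tx": 0.34, "ty": 0.1, "tz": -0.11, "rx": 0, "ry": 0, "rz": 0}, {"gripper": 0, "tx": 0.34, "ty": 0.1, "tz": -0.11, "rx": 0, "ry": 0, "rz": 0}, {"gripper": 0, "tx": 0.34, "ty": 0.1, "tz": -0.11, "rx": 0, "ry": 0, "rz": 0}, {"gripper": 0, "tx": 0.34, "ty": 0.1, "tz": -0.11, "rx": 0, "ry": 0, "rz": 0}, {"gripper": 0, "tx": 0.34, "ty": 0.1, "tz": -0.11, "rx": 0, "ry": 0, "rz": 0}, {"gripper": 0, "tx": 0.34, "ty": 0.1, "tz": -0.11, "rx": 0, "ry": 0, "rz": 0}, {"gripper": 0, "tx": 0, "ty": 0, "tz": 0, "rx": 0, "ry": 0, "rz": 0}, {"gripper": 0, "tx": 0, "ty": 0, "tz": 0, "rx": 0, "ry": 0, "rz": 0}, {"gripper": 0, "tx": 0, "ty": 0, "tz": 0, "rx": 0, "ry": 0, "rz": 0}])

```text
time: 13.3
ee_pos: [0.4425, -0.1246, 0.2571]
eef_rot: [1.998, 2.099, -0.316]
contact_force: [-1.4, -0.3, -1.3]
width: 0.0108
gripper_force: 58.7
```

```bash
python3 go.py -8 -93 260 3; python3 -c "
from h import *
a=capture('wrist');b=capture('scene');np.savez('w6.npz',**a);np.savez('s6.npz',**b)
cv2.imwrite('pics/f6.png',np.hstack([cv2.resize(a['pixels'],(400,300)),cv2.resize(b['pixels'][120:420,240:640],(400,300))]))
cv2.imwrite('pics/s6.png',b['pixels'])"; python3 sl.py w6.npz 80 400;  python3 sp.py w6.npz d|head -3
```

```text
t 13.3 tcp box [ -1.  -95.2 257.1] F [-1.4 -0.3 -1.3] w 0.0108 gf 58.67306803003885 q [ 0.54 -0.09 -0.57  1.91  0.27  1.31 -0.05]
target world [ 0.4353 -0.1234  0.26  ] shift units [ 0.03 -0.36 -0.16]
turn units [-0.01  3.   -0.03]
80 [  7.8   1.3 237.3]
92 [  7.4  -2.4 238.5]
104 [  7.1  -6.3 239.6]
116 [  6.7 -10.2 241. ]
128 [  6.3 -14.1 242.4]
140 [  5.9 -18.3 243.5]
152 [  5.6 -22.4 244.9]
164 [  5.2 -26.6 246.3]
176 [  4.8 -30.9 248. ]
188 [  4.5 -35.3 249.2]
200 [  3.9 -39.9 250.8]
212 [  3.5 -44.5 252.4]
224 [  3.  -49.3 253.9]
236 [  2.6 -54.1 255.5]
248 [  2.1 -59.1 257. ]
260 [  1.6 -64.1 258.6]
272 [  1.1 -69.3 260.5]
284 [  0.7 -74.5 262.3]
296 [ 1.00e-01 -8.00e+01  2.64e+02]
308 [ -0.4 -85.6 265.8]
320 [ -0.9 -91.3 267.8]
332 [ -1.4 -97.3 269.7]
344 [  -2.  -103.1  271.6]
356 [  -2.5 -109.3  273.6]
368 [  -3.2 -115.6  275.7]
380 [  -3.8 -122.1  277.9]
392 [  -4.4 -129.   280.1]
bar/front y [-182.1 -172.7] 38.8 33
bar/front y [-181.6 -170.3] 37.3 16
cover end -124.75455061053503 [-75.01722398  78.1467349 ] 112.47434663422356
```

View pics/f6.png

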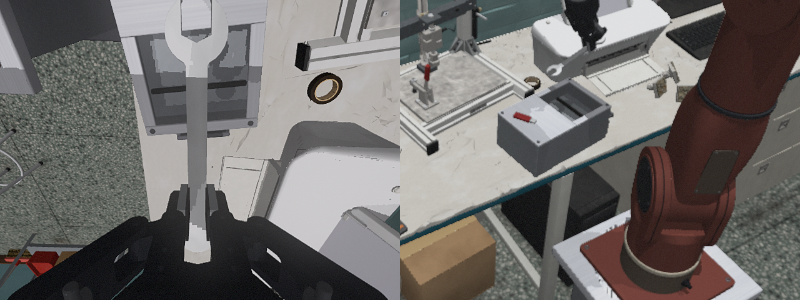

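The final view shows the spanner held and tilted over the opening. Its jaw end is about 110 mm above the cover, the drawer bar is still at -182 (shut), and the stick and tape are untouched. Handing in.

```bash
python3 -c "
from plant import close_job
print(close_job())"
```

```text
the job is handed in; nothing more can be done
None
```

The job is handed in at about 13 s on the robot's clock: the drawer was pushed home first and still measures shut, and the spanner is held still over the opening, its lowest point about 110 mm above the cover.

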